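# Charge the grinding jar and hang up the rinsing basket

## Robot

A 6-joint arm with a two-finger parallel gripper is mounted at the origin on a cart in front of the work surface, level with it; the furniture and walls round the work are solid. World frame = base frame: x ahead of the robot, y to its left, z up, the work surface at z = 0. Lengths are in m, angles in rad, forces in N, time in s.
With the tool pointing down it reaches from about 0.35 to 0.775 m from the base axis. Payload 7.3 kg.
Tool frame: the origin (TCP) lies on the centre line of the jaws, within the pads' length; the fingertips stand 11 mm ahead of it and the grasp point (between the pads) lies 8 mm behind it; y points along the fingers, z is the direction in which the jaws open and shut, and the axes are right-handed (so a half turn about y gives the same grasp; the last joint's range is limited). The gripper opens to 92 mm and grips with 3 to 60 N. Pads are 19 mm wide; open, the fingers measure 130 mm over their backs; the gripper's body (75 mm by 190 mm) begins 47 mm behind the grasp point.
Start: joints at [1.003, 0.342, 1.524, -0, 1.275, -0.146], TCP at [0.215, 0.479, 0.238] pointing down, gripper open.
Joint ranges: [-2.53, 2.53], [-0.77, 2.02], [0.04, 2.7], [-1, 4.14], [0.28, 2.66], [-3.11, 3.11]. Speed limits (rad/s): [2.57, 2.57, 3.14, 3.14, 3.14, 3.14].

## Interface

Orientations are given as [roll, pitch, yaw] about the fixed x, y, z axes, in that order (R = Rz(yaw) Ry(pitch) Rx(roll)).
In Python, from cell import robot, cams gives the robot as it stands.
- The arm moves only by the tool apply_moves, never from a script. Its argument "plan" is a list of rows, each a list of 7 numbers: the shift along the tool's x, y, z in m, then the turn, a rotation vector about the tool's x, y, z in degrees, then the gripper command: -1 is fully open, 1 is shut, values between are in proportion. A call has exactly 5 rows; each row is the pose to reach, as a shift and turn from the pose commanded when the call began, along the tool's axes at that moment; what a row does not reach only later rows make up. A row lasts 1/8 s, in which the tool goes at most 62.5 mm and 10.7 degrees, less where a joint would pass 70% of its speed; a pose out of reach is approached as far as the arm can. A call with a gripper value outside its range is refused whole. The fingers move at their own pace and stop on an object; "squeeze" is the grip in N (left out, the last holds). Time passes only in rows, so rows that repeat a pose let the fingers close, or fill a call up. It gives the time, the measured TCP pose, the force and the opening at its end, in the units of the state.
- robot.observe(): the state, without advancing time (a new reading comes with each control period).
- cams.read_camera(name): name is "scene" or "top" or "wrist"; returns the picture (400x640x3 uint8, blue, green, red); there is no depth.
- cams.calibration(name): a dict with "fx", "fy", "cx", "cy" (pixels), "dist" ([k1, k2, p1, p2, k3] as OpenCV has them; the pictures are not rectified), "extrinsics" (4x4, takes a point from world to camera coordinates); the wrist camera has in their place "T_tool_cam" (4x4, takes a point from camera to tool coordinates, whose origin is the TCP and whose axes are the tool frame's). Camera axes: x right, y up, looking along -z (the intrinsics and any distortion apply to the point x, -y, -z); pixel columns grow to the right and rows downward; lengths in m; the calibration is good to about 2 mm. A picture is of the moment at which its call begins: read the wrist's pose just before it. calibration takes no time and is no camera call.
- robot.hand_in(): hands the job in, once; it reports no verdict.
The state is a dict: "time": time; "qpos": joint angles; "qvel": joint speeds; "joint_efforts": joint torques, N m; "tool_pos": TCP position; "tool_rot": TCP orientation; "contact_force": force on the tool from outside, world axes, zero at the start; "torque": the same for the moment, N m; "opening": finger opening in m.
Only numpy, scipy, OpenCV 4.12 (cv2) and the standard library are available. Lean on these libraries where they do the work, as an engineer would, in place of code of your own. Each camera call takes 0.05 s, during which the arm holds its last target. There are 200 camera calls.

## Task

Tip all six orange grinding balls out of the handled rinsing basket into the white grinding jar. Then hang the empty basket by its handle bar on the hook of the drying stand, and last put the lid on the jar, properly seated. Leave the jar standing about where it is and do not disturb the bottles around the work.

Things in the scene. Friction and masses are not known exactly. Their poses are not given: they have to be found in the camera images.
- basket_bar (a point): Middle of the rinsing basket's handle: a straight round rubber bar 16 mm thick, reaching 50 mm each way along this point's y, 128 mm above the basket's underside and 76 mm above its rim, on a rigid arch (thin uprights at the bar's ends). Round, so it can be gripped at any lean about its axis. z points up out of the basket, x is across the bar.
- basket: The rinsing basket, a light metal cone (about 110 g), open above; origin at the centre of its underside, axes as basket_bar. Bottom radius 28 mm, rim radius 58 mm at 52 mm height, wall 3 mm leaning 30 degrees outward. It starts upright with the six balls in it; they roll out over the rim when it is tipped about the bar's axis by some 65 to 75 degrees.
- hook_seat (a point): Lowest point of the upper side of the hook on the drying stand, 236 mm above the worktop, where a hung bar rests (bar centre then 8 mm higher). The hook is a steel rod 8 mm thick along this point's x: from the post, 105 mm away at +x and 254 mm high, to its upturned tip at -x, whose top is 23 mm out from the seat and 20 mm higher. z up.
- hook_stand: The fixed drying stand; origin on the worktop under its post (14 mm thick), -x towards the hook's tip. Base plate 130x120x12 mm centred 15 mm to +x of the post.
- jar_mouth (a point): Centre of the mouth of the white open grinding jar, level with its rim, 80 mm above the worktop on which the jar stands. Outer diameter 126 mm, inside diameter 114 mm, inner floor 72 mm below the rim; 0.9 kg, loose.
- mill_jar: The grinding jar; origin at the centre of its underside.
- lid_knob (a point): Point on the axis of the jar lid's black knob, 36 mm above the lid's underside: the height to grip. The knob is an upright cylinder 30 mm in diameter that rises from 16 to 52 mm above the underside. The white lid (250 g) starts flat on the worktop, right way up.
- lid_flange (a point): Centre of the lower face of the lid's flange (130 mm in diameter, 8 mm thick), 28 mm below lid_knob. Below it a round spigot, 104 mm in diameter, 8 mm deep with a 3 mm chamfer, drops into the jar's mouth; a seated lid has this point at jar_mouth.
- jar_lid: The jar lid; origin at the centre of the spigot's underside.
- ball0_center (a point): Centre of an orange coated grinding ball, 22 mm in diameter, 18 g; all six are alike and start in the basket.
- ball1_center (a point): Centre of an orange coated grinding ball, 22 mm in diameter, 18 g.
- ball2_center (a point): Centre of an orange coated grinding ball, 22 mm in diameter, 18 g.
- ball3_center (a point): Centre of an orange coated grinding ball, 22 mm in diameter, 18 g.
- ball4_center (a point): Centre of an orange coated grinding ball, 22 mm in diameter, 18 g.
- ball5_center (a point): Centre of an orange coated grinding ball, 22 mm in diameter, 18 g.
- amber_bottle: Bystander: brown screw-cap bottle with black cap, 68 mm wide, 144 mm high; origin at the centre of its underside.
- wash_bottle: Bystander: white squeeze wash bottle with bent spout, 67x95 mm, 210 mm high; origin at the centre of its underside.
- dropper_bottle: Bystander: small green dropper bottle with red bulb, 38 mm wide, 109 mm high; origin at the centre of its underside.

How it is judged:
By the outcome, as a careful person would: the job done as asked, in the order asked, and still so for the second after the job is handed in, with the robot touching nothing.
It also fails if it takes over 72 s, if anything falls off the work surface, if the arm or the gripper's body presses on something with over 40 N, if the wrist force passes 120 N, or if a joint passes its speed limit or range.

## Working session

There is one attempt and no reset: what is moved stays moved. The work goes in short steps, Python scripts to look and compute and a tool call to move; the robot and the scene stay as the last step left them, time stands still between calls to the robot, and variables do not carry over. Pictures are saved under pics/ and viewed, about 8 in all and at most 12, crops included, and the job is handed in when it is done.

Besides the shell and the picture viewer there is one more tool, called after ">>>" as name(argument=value, ...) on one line, values as JSON. apply_moves: Moves the arm, as the interface text tells. Its arguments: {"type":"object","properties":{"plan":{"type":"array","items":{"type":"array","items":{"type":"number"}}},"squeeze":{"type":"number"}},"required":["plan"]}

```bash
ls; mkdir -p pics; python3 - <<'E'
from cell import robot,cams
import cv2,numpy as np
print(robot.observe())
for n in ("scene","top"):
    im=cams.read_camera(n); cv2.imwrite(f"pics/{n}0.png",im); c=cams.calibration(n); print(n,c)
print(cams.calibration("wrist"))
E
```

```text
pics
{'time': 0.0, 'qpos': array([ 1.00299685e+00,  3.42715541e-01,  1.52501442e+00,  2.51218042e-05,
        1.27539268e+00, -1.46023561e-01]), 'qvel': array([-0.00198675, -0.00166827, -0.00092068, -0.00241568, -0.00015265,
       -0.00074006]), 'joint_efforts': array([ 7.29628246e-04, -4.31230009e+01, -2.44230956e+01,  7.18849059e-02,
        5.58155472e-02, -7.97741154e-05]), 'tool_pos': array([0.21469916, 0.47866828, 0.23704958]), 'tool_rot': array([-1.57230654e+00,  2.46387775e-04, -4.21783432e-01]), 'contact_force': array([-0.33263894, -0.01680652, -0.17890864]), 'torque': array([ 0.02474324, -0.02087947, -0.01296946]), 'opening': 0.09156178899191439}
scene {'fx': 450.1914429143983, 'fy': 450.1914429143983, 'cx': 324.71344499905035, 'cy': 201.2270227077547, 'dist': array([0.02410035, 0.        , 0.        , 0.        , 0.        ]), 'extrinsics': array([[ 0.59808247, -0.8013675 , -0.01036812, -0.48343385],
       [ 0.63031609,  0.46235341,  0.62364328, -0.37494993],
       [-0.49497372, -0.37952531,  0.7816403 , -0.97727697],
       [ 0.        ,  0.        ,  0.        ,  1.  
[... 301 characters left out ...]
22366,  0.05351609, -0.56385481],
       [-0.05381164,  0.02310807,  0.99828369, -1.40954725],
       [ 0.        ,  0.        ,  0.        ,  1.        ]])}
{'fx': 335.05443831621403, 'fy': 335.05443831621403, 'cx': 320.22446173495234, 'cy': 200.67713754479556, 'dist': array([-0.02542444,  0.        ,  0.        ,  0.        ,  0.        ]), 'T_tool_cam': array([[ 1.88209761e-04, -9.59953532e-01, -2.80159207e-01,
        -7.68663728e-02],
       [ 2.87006333e-04,  2.80159252e-01, -9.59953494e-01,
        -1.46766495e-01],
       [ 9.99999941e-01,  1.00265151e-04,  3.28241449e-04,
        -1.05064364e-03],
       [ 0.00000000e+00,  0.00000000e+00,  0.00000000e+00,
         1.00000000e+00]])}
```

View pics/scene0.png

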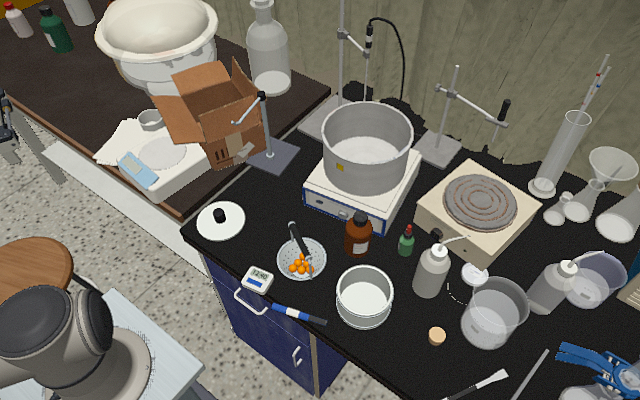

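View pics/top0.png

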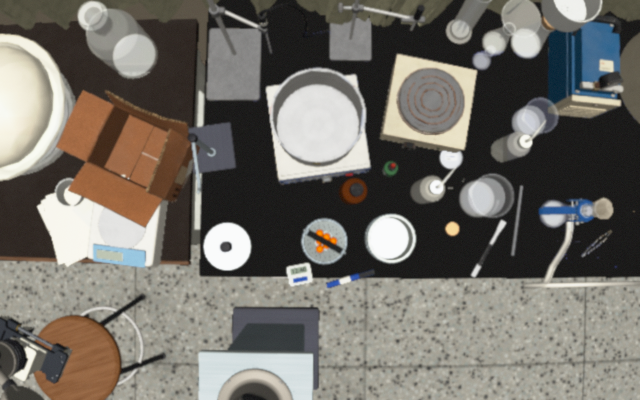

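Scene shows the lid (221,220), basket with balls (301,260), jar (365,295) and hook stand (post about 265,95–270,155, tip about 237,122). In the top view the lid is at (227,246), basket (325,241), jar (390,239) and stand (212,150). Next I'll zoom in on these.

```bash
cat > h.py <<'E'
import numpy as np,cv2
from cell import robot,cams
from scipy.spatial.transform import Rotation as R
def ray(n,uv,pose=None):
    c=cams.calibration(n); K=np.array([[c['fx'],0,c['cx']],[0,c['fy'],c['cy']],[0,0,1]])
    x,y=cv2.undistortPoints(np.array([[uv]],float),K,c['dist'])[0,0]
    d=np.array([x,-y,-1.])
    if n=='wrist':
        p,r=pose; M=np.eye(4); M[:3,:3]=R.from_euler('xyz',r).as_matrix(); M[:3,3]=p; M=M@c['T_tool_cam']
    else: M=np.linalg.inv(c['extrinsics'])
    return M[:3,3],M[:3,:3]@d/np.linalg.norm(d)
def plane(n,uv,z,pose=None):
    o,d=ray(n,uv,pose); return o+d*(z-o[2])/d[2]
def tri(rs):
    A=np.zeros((3,3));b=np.zeros(3)
    for o,d in rs: P=np.eye(3)-np.outer(d,d);A+=P;b+=P@o
    p=np.linalg.solve(A,b); return p,[float(np.linalg.norm((np.eye(3)-np.outer(d,d))@(p-o))) for o,d in rs]
def proj(n,p,pose=None):
    c=cams.calibration(n); K=np.array([[c['fx'],0,c['cx']],[0,c['fy'],c['cy']],[0,0,1]])
    if n=='wrist':
        q,r=pose; M=np.eye(4); M[:3,:3]=R.from_euler('xyz',r).as_matrix(); M[:3,3]=q; E=np.linalg.inv(M@c['T_tool_cam'])
    else: E=c['extrinsics']
    v=E[:3,:3]@np.array(p)+E[:3,3]; v=np.array([v[0],-v[1],-v[2]])
    return cv2.projectPoints(v.reshape(1,1,3),np.zeros(3),np.zeros(3),K,c['dist'])[0].ravel()
E
python3 - <<'E'
from h import *
s=cv2.imread('pics/scene0.png');t=cv2.imread('pics/top0.png')
z=lambda im,x,y,w,h,k:cv2.resize(im[y:y+h,x:x+w],None,fx=k,fy=k,interpolation=cv2.INTER_CUBIC)
a=np.vstack([np.hstack([z(t,180,110,80,100,4),z(s,225,85,90,100,4)]),np.hstack([z(t,290,205,80,50,4),z(s,270,215,90,50,4)])])
a=np.hstack([z(t,180,110,70,100,4),z(s,225,85,60,100,4)]);b=np.hstack([z(t,300,215,60,50,4),z(s,270,215,70,70,4)[:200]])
b=cv2.copyMakeBorder(b,0,0,0,0,0); W=max(a.shape[1],b.shape[1])
f=lambda q:cv2.copyMakeBorder(q,0,0,0,W-q.shape[1],0)
cv2.imwrite('pics/crop1.png',np.vstack([f(a),f(b)]))
# lid and jar white blobs in top
for n,im in(('top',t),('scene',s)):
    m=cv2.inRange(im,(165,165,165),(255,255,255))
    for i,c in enumerate(cv2.findContours(m,cv2.RETR_EXTERNAL,cv2.CHAIN_APPROX_NONE)[0]):
        x,y,w,h=cv2.boundingRect(c)
        if cv2.contourArea(c)>500 and 190<x<430 and 180<y<320: print(n,(x,y,w,h),cv2.fitEllipse(cv2.convexHull(c)))
E
```

```text
top (204, 223, 47, 47) ((226.845947265625, 246.12757873535156), (46.99465560913086, 47.352237701416016), 169.91395568847656)
top (367, 214, 49, 49) ((390.9140930175781, 238.13385009765625), (48.228271484375, 48.46751403808594), 177.9279327392578)
scene (336, 265, 58, 51) ((364.3854064941406, 290.8949890136719), (51.774993896484375, 57.887939453125), 97.4513931274414)
scene (197, 201, 48, 39) ((220.26866149902344, 220.29196166992188), (37.9516487121582, 48.90572738647461), 72.19052124023438)
```

View pics/crop1.png

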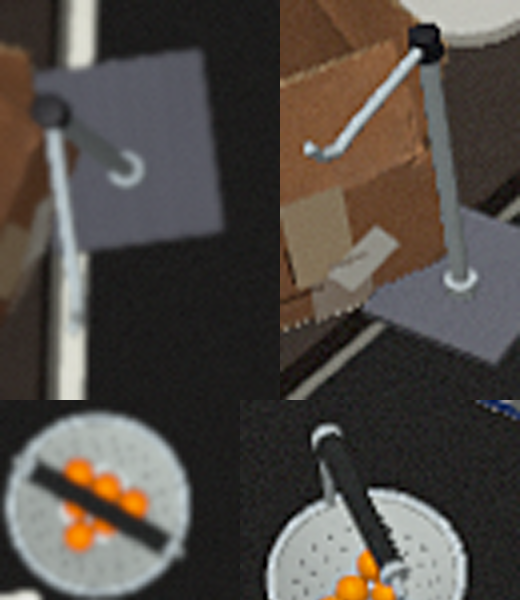

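Crop: the hook runs from post top at top-view (192,138) to tip (199,190), with the post foot at (211.5,152). In the scene view the tip is (233,122.5) and the foot (270,155.5). Bar ends are at top (309.5,233), (341,250.5) and scene (291,225), (308,258).

```bash
python3 - <<'E'
from h import *
np.set_printoptions(precision=4,suppress=True)
T=lambda a,b:tri([ray('top',a),ray('scene',b)])
print('bar far',T((309.5,233),(291.25,225)));print('bar near',T((341.25,250.5),(308.25,258)))
for e in((309.5,233),(341.25,250.5)):print(plane('top',e,.128))
for e in((291.25,225),(308.25,258)):print('s',plane('scene',e,.128))
print('tip',T((198.8,190.5),(233.2,122.3)));print('post',T((192,138),(261.25,95.5)))
print('foot',plane('top',(211.5,152),.012),plane('scene',(270,155.5),.012))
print('tipz',plane('top',(198.8,190.5),.256),plane('scene',(233.2,122.3),.254),'postz',plane('top',(192,138),.256), plane('scene',(261.25,95.5),.256))
print('lid',plane('top',(226.85,246.13),.016),plane('scene',(220.3,220.3),.016))
print('jar',plane('top',(390.9,238.1),.08)); 
s=cv2.imread('pics/scene0.png');t=cv2.imread('pics/top0.png')
for n,im in(('top',t),('scene',s)):
    x0,y0=(215,234) if n=='top' else (205,203)
    m=(im[y0:y0+26,x0:x0+30].max(2)<80).astype(np.uint8); y,x=np.nonzero(m); print(n,'knob',x.mean()+x0,y.mean()+y0,len(x), plane(n,(x.mean()+x0,y.mean()+y0),.05 if n=='top' else .036))
for n,p in(('amber',(354,190)),('drop',(390,168)),('wash',(430,188))): print(n,plane('top',p,.13))
E
```

```text
bar far (array([ 0.4832, -0.1475,  0.1329]), [0.0009427478422542962, 0.0009427478422543541])
bar near (array([ 0.4405, -0.2295,  0.1212]), [0.00027802078414316134, 0.00027802078414311407])
[ 0.4839 -0.1481  0.128 ]
[ 0.4406 -0.2289  0.128 ]
s [ 0.4851 -0.1443  0.128 ]
s [ 0.4376 -0.2324  0.128 ]
tip (array([0.5792, 0.1077, 0.2478]), [0.0003600332371097938, 0.00036003323710976384])
post (array([0.7038, 0.1287, 0.2404]), [0.0011850852489763116, 0.0011850852489763302])
foot [0.7045 0.1296 0.012 ] [0.7068 0.1314 0.012 ]
tipz [0.5784 0.106  0.256 ] [0.575  0.1016 0.254 ] postz [0.7002 0.1257 0.256 ] [0.6908 0.1131 0.256 ]
lid [0.4443 0.0799 0.016 ] [0.4415 0.0765 0.016 ]
jar [ 0.4726 -0.3617  0.08  ]
top knob 225.81538461538463 246.44615384615383 65 [0.4445 0.0768 0.05  ]
scene knob 218.44078947368422 214.75 152 [0.4435 0.08   0.036 ]
amber [ 0.5942 -0.2596  0.13  ]
drop [ 0.652  -0.3513  0.13  ]
wash [ 0.6022 -0.4548  0.13  ]
```

```bash
cat >> h.py <<'E'
def tgt(pos,yaw,lean=0):
    """TCP pos, yaw of tool x (deg), lean: turn about tool x (deg)"""
    return np.array(pos,float),R.from_euler('z',yaw,degrees=True)*R.from_euler('x',-90+lean,degrees=True)
def delta(pos,yaw,lean=0):
    s=robot.observe(); p,r=tgt(pos,yaw,lean); r0=R.from_euler('xyz',s['tool_rot'])
    d=r0.inv().apply(p-s['tool_pos']); w=(r0.inv()*r).as_rotvec(degrees=True)
    print('delta',np.round(d,4),np.round(w,2),'n',np.linalg.norm(d)/.0625,np.linalg.norm(w)/10.7)
def st():
    s=robot.observe(); print('t',s['time'],'p',np.round(s['tool_pos'],4),'rpy',np.round(np.degrees(s['tool_rot']),2),'q',np.round(s['qpos'],2),'F',np.round(s['contact_force'],1),'M',np.round(s['torque'],2),'o',round(s['opening'],4))
E
python3 - <<'E'
from h import *
delta((.42,.1,.29),-70)
E
```

```text
delta [ 0.3423 -0.0526 -0.2615] [7.000e-02 4.583e+01 2.000e-02] n 6.943880836649428 4.283236780087531
```

>>> apply_moves(plan=[[0.05,-0.008,-0.037,0,7,0,-1],[0.1,-0.016,-0.075,0,13,0,-1],[0.15,-0.023,-0.112,0,20,0,-1],[0.2,-0.03,-0.15,0,27,0,-1],[0.25,-0.038,-0.187,0,33,0,-1]])

```text
time: 0.72
tool_pos: [0.3658, 0.206, 0.2755]
tool_rot: [-1.571, 0.0, -1.001]
contact_force: [1.4, 0.5, 0.0]
opening: 0.092
```

```bash
python3 - <<'E'
from h import *
st();delta((.449,-.213,.25),-118)
E
```

```text
t 0.725 p [0.3658 0.206  0.2755] rpy [-9.001e+01  1.000e-02 -5.736e+01] q [ 0.33  0.12  1.72  0.    1.31 -0.24] F [1.4 0.5 0. ] M [ 0.04 -0.01 -0.04] o 0.092
delta [ 0.3976  0.0255 -0.156 ] [ 1.000e-02  6.064e+01 -0.000e+00] n 6.8463135730006055 5.667651784391779
```

>>> apply_moves(plan=[[0.057,0.004,-0.022,0,9,0,-1],[0.114,0.007,-0.045,0,18,0,-1],[0.171,0.011,-0.067,0,27,0,-1],[0.228,0.015,-0.09,0,36,0,-1],[0.285,0.018,-0.112,0,45,0,-1]])

```text
time: 1.35
tool_pos: [0.4257, -0.0944, 0.2572]
tool_rot: [-1.571, 0.0, -1.789]
contact_force: [1.2, 0.6, 0.5]
opening: 0.0917
```

```bash
python3 - <<'E'
from h import *
st();delta((.449,-.213,.25),-118)
E
```

```text
t 1.35 p [ 0.4257 -0.0944  0.2572] rpy [-9.0010e+01  2.0000e-02 -1.0248e+02] q [-0.39  0.16  1.71  0.    1.27 -0.18] F [1.2 0.6 0.5] M [-0.04  0.03 -0.02] o 0.0917
delta [0.1108 0.0071 0.0484] [ 1.000e-02  1.552e+01 -2.000e-02] n 1.9371228880678046 1.4501658638525674
```

>>> apply_moves(plan=[[0.055,0.0035,0.024,0,7.8,0,-1],[0.111,0.007,0.048,0,15.5,0,-1],[0.111,0.007,0.048,0,15.5,0,-1],[0.111,0.007,0.048,0,15.5,0,-1],[0.111,0.007,0.048,0,15.5,0,-1]])

```text
time: 1.98
tool_pos: [0.4493, -0.2097, 0.2506]
tool_rot: [-1.571, 0.0, -2.052]
contact_force: [0.5, -0.1, 0.8]
opening: 0.0921
```

```bash
python3 - <<'E'
from h import *
st(); s=robot.observe(); np.save('pose.npy',np.r_[s['tool_pos'],s['tool_rot']])
im=cams.read_camera('wrist'); cv2.imwrite('pics/w1.png',im)
pose=(s['tool_pos'],s['tool_rot'])
for e in ((.4839,-.1481,.128),(.4406,-.2289,.128)): print(proj('wrist',e,pose))
E
```

```text
t 1.975 p [ 0.4493 -0.2097  0.2506] rpy [-9.0010e+01  2.0000e-02 -1.1755e+02] q [-0.59  0.28  1.58  0.    1.28 -0.11] F [ 0.5 -0.1  0.8] M [-0.05  0.11  0.02] o 0.0921
[324.54446113 108.29004961]
[322.99268427 219.71298178]
```

View pics/w1.png

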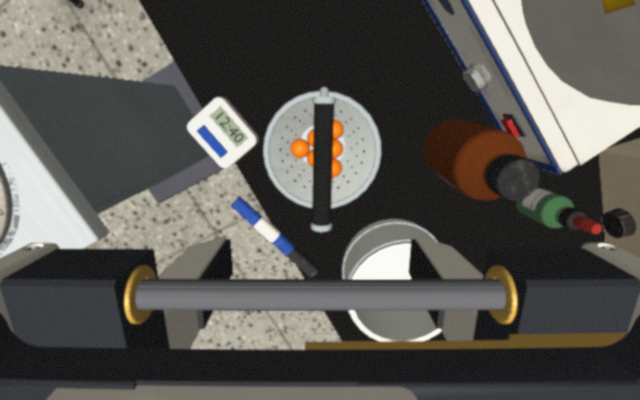

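Wrist view: the bar runs from (324,97) to (321,224), in line with the jaws, and the balls are at about (320,148).

```bash
python3 - <<'E'
from h import *
v=np.load('pose.npy');pose=(v[:3],v[3:])
a=plane('wrist',(324.5,98),.128,pose);b=plane('wrist',(321.2,224),.128,pose)
print(a,b,np.linalg.norm(a-b),(a+b)/2,np.degrees(np.arctan2(*(a-b)[1::-1])))
im=cv2.imread('pics/w1.png');m=(im[95:230,300:345].max(2)<70)
for y in (5,30,60,90,120): x=np.nonzero(m[y])[0]; print(y+95,x.min()+300 if len(x) else 0,x.max()+300 if len(x) else 0)
u=(a-b)/np.linalg.norm(a-b); g=(a+b)/2-u*.028; print('g',g); delta((*g[:2],.12),np.degrees(np.arctan2(u[1],u[0]))-180)
E
```

```text
[ 0.48739721 -0.14126921  0.128     ] [ 0.4374497  -0.23164116  0.128     ] 0.10325620402005638 [ 0.46242346 -0.18645518  0.128     ] 61.07108875893222
100 0 0
125 315 331
155 315 330
185 314 330
215 300 344
g [ 0.44887918 -0.21096136  0.128     ]
delta [1.400e-03 1.307e-01 1.000e-04] [-0.01  1.38 -0.01] n 2.0915641030970433 0.12932206327920942
```

>>> apply_moves(plan=[[0.0007,0.055,0,0,1.4,0,-1],[0.001,0.11,0,0,1.4,0,-1],[0.0014,0.1307,0,0,1.4,0,-1],[0.0014,0.1307,0,0,1.4,0,0.5],[0.0014,0.1307,0,0,1.4,0,1]], squeeze=50)

```text
time: 2.65
tool_pos: [0.4496, -0.2122, 0.1211]
tool_rot: [-1.569, -0.0, -2.077]
contact_force: [0.0, -0.3, 0.3]
opening: 0.0763
```

>>> apply_moves(plan=[[0,0,0,0,0,0,1],[0,0,0,0,0,0,1],[0,0,0,0,0,0,1],[0,0,0,0,0,0,1],[0,0,0,0,0,0,1]])

```text
time: 3.28
tool_pos: [0.4488, -0.2123, 0.1197]
tool_rot: [-1.571, 0.0, -2.078]
contact_force: [0.1, 0.6, -0.6]
opening: 0.0265
```

```bash
python3 - <<'E'
from h import *
st(); delta((.449,-.21,.24),-118)
E
```

```text
t 3.275 p [ 0.4488 -0.2123  0.1197] rpy [ -90.      0.   -119.07] q [-0.6   0.42  1.76  0.    0.95 -0.09] F [ 0.1  0.6 -0.6] M [-0.1   0.11  0.03] o 0.0265
delta [-0.0022 -0.1203 -0.0009] [ 0.   -1.07 -0.  ] n 1.9244986876986168 0.10045270408914343
```

>>> apply_moves(plan=[[0,0,0,0,0,0,1],[0,0,0,0,0,0,1],[0,0,0,0,0,0,1],[0,-0.01,0,0,0,0,1],[0,-0.03,0,0,0,0,1]])

```text
time: 3.9
tool_pos: [0.4482, -0.2119, 0.1497]
tool_rot: [-1.573, 0.0, -2.078]
contact_force: [0.1, -0.8, -1.4]
opening: 0.015
```

>>> apply_moves(plan=[[0,-0.025,0,0,0,0,1],[0,-0.05,0,0,0,0,1],[0,-0.08,0,0,0,0,1],[0,-0.09,0,0,0,0,1],[0,-0.09,0,0,0,0,1]])

```text
time: 4.53
tool_pos: [0.4487, -0.2123, 0.2399]
tool_rot: [-1.57, 0.0, -2.078]
contact_force: [-0.3, -1.1, -2.7]
opening: 0.0149
```

```bash
python3 - <<'E'
from h import *
st(); s=robot.observe(); np.save('pose2.npy',np.r_[s['tool_pos'],s['tool_rot']])
im=cams.read_camera('wrist'); cv2.imwrite('pics/w2.png',cv2.resize(im[60:240,230:430],None,fx=2,fy=2))
t=cams.read_camera('scene'); cv2.imwrite('pics/both2.png',np.hstack([cv2.resize(im[60:240,230:430],None,fx=2,fy=2),cv2.resize(t[160:340,220:420],None,fx=2,fy=2)]))
E
```

```text
t 4.525 p [ 0.4487 -0.2123  0.2399] rpy [ -89.96    0.   -119.07] q [-0.6   0.29  1.6   0.    1.26 -0.09] F [-0.3 -1.1 -2.7] M [-0.16  0.16  0.05] o 0.0149
```

View pics/both2.png

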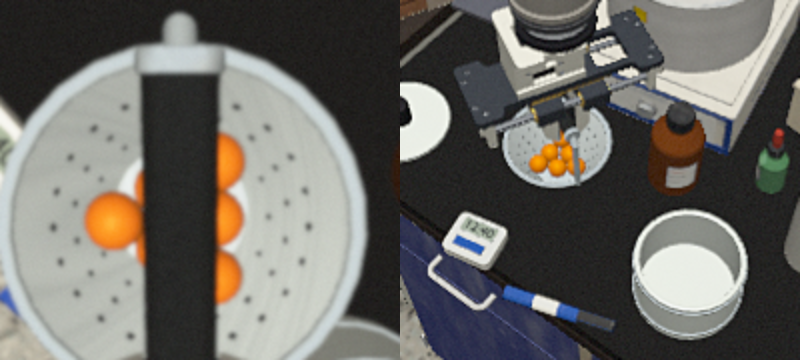

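Bar gripped, basket level, all balls still in it; the jar and bottles are undisturbed.

```bash
cat >> h.py <<'E'
def gd(g,yaw,lean=0):
    r=tgt(g,yaw,lean)[1]; delta(np.array(g)+.008*r.apply([0,1,0]),yaw,lean)
E
python3 - <<'E'
from h import *
gd((.441,-.385,.25),-100)
E
```

```text
delta [ 0.1548 -0.0036  0.0778] [  0.12 -19.07  -0.04] n 2.7723554711772835 1.7820846525921288
```

>>> apply_moves(plan=[[0.025,-0.001,0.013,0,-3,0,1],[0.06,-0.002,0.03,0,-8,0,1],[0.1,-0.003,0.05,0,-13,0,1],[0.135,-0.003,0.068,0,-17,0,1],[0.155,-0.0036,0.078,0,-19,0,1]])

```text
time: 5.25
tool_pos: [0.4408, -0.3872, 0.2413]
tool_rot: [-1.573, 0.002, -1.746]
contact_force: [-0.1, -0.6, -1.8]
opening: 0.0146
```

```bash
python3 - <<'E'
from h import *
st(); gd((.441,-.385,.23),-100,30); gd((.441,-.385,.215),-100,45)
E
```

```text
t 5.25 p [ 0.4408 -0.3872  0.2413] rpy [-9.0130e+01  9.0000e-02 -1.0006e+02] q [-0.85  0.46  1.34 -0.    1.35 -0.68] F [-0.1 -0.6 -1.8] M [-0.07  0.04 -0.04] o 0.0146
delta [-0.0022  0.0183  0.0038] [30.13 -0.08 -0.08] n 0.30055227311904326 2.816255323152643
delta [-0.0022  0.032   0.0055] [45.13 -0.1  -0.07] n 0.5204870738700914 4.218117687534533
```

>>> apply_moves(plan=[[-0.002,0.004,0.001,9,0,0,1],[-0.002,0.01,0.002,18,0,0,1],[-0.002,0.017,0.003,27,0,0,1],[-0.002,0.025,0.004,36,0,0,1],[-0.002,0.032,0.0055,45,0,0,1]])

```text
time: 5.88
tool_pos: [0.4479, -0.3808, 0.2115]
tool_rot: [-0.839, 0.011, -1.736]
contact_force: [0.0, 0.8, -2.7]
opening: 0.0147
```

```bash
python3 - <<'E'
from h import *
st(); gd((.441,-.385,.192),-100,70)
E
```

```text
t 5.875 p [ 0.4479 -0.3808  0.2115] rpy [-48.06   0.6  -99.49] q [-1.14  0.29  1.93  0.99  0.73 -1.67] F [ 0.   0.8 -2.7] M [0.09 0.85 0.17] o 0.0147
delta [ 0.0056  0.0174 -0.0138] [28.06 -0.22 -0.77] n 0.36670248403004235 2.623650127288622
```

>>> apply_moves(plan=[[0.001,0.004,-0.003,6,0,0,1],[0.002,0.009,-0.006,12,0,0,1],[0.003,0.014,-0.01,19,0,0,1],[0.0045,0.0174,-0.0138,24,0,0,1],[0.0055,0.0174,-0.0138,28,0,0,1]])

```text
time: 6.5
tool_pos: [0.4487, -0.3865, 0.1886]
tool_rot: [-0.353, 0.013, -1.736]
contact_force: [-0.4, 1.0, -2.7]
opening: 0.0146
```

```bash
python3 - <<'E'
from h import *
st(); gd((.441,-.385,.192),-100,70)
ims=[cams.read_camera(n) for n in('scene','top','wrist')]
for im in ims:
    h=cv2.cvtColor(im,cv2.COLOR_BGR2HSV); m=cv2.inRange(h,(5,180,150),(20,255,255)); n,_,s,c=cv2.connectedComponentsWithStats(m); print([(s[i,4],c[i].round().tolist()) for i in range(1,n) if s[i,4]>8])
cv2.imwrite('pics/p3.png',np.hstack([cv2.resize(ims[0][190:350,260:460],None,fx=2,fy=2),cv2.resize(ims[1][160:320,290:490],None,fx=2,fy=2)]))
E
```

```text
t 6.5 p [ 0.4487 -0.3865  0.1886] rpy [-20.21   0.72 -99.49] q [-1.32  0.53  2.19  1.79  1.08 -2.69] F [-0.4  1.  -2.7] M [-0.02  1.24  0.05] o 0.0146
delta [-0.0001 -0.0005  0.0005] [ 0.22 -0.5  -0.73] n 0.01130107519693736 0.08514461555366716
[(np.int32(335), [385.0, 257.0])]
[(np.int32(138), [394.0, 220.0])]
[(np.int32(2849), [272.0, 170.0])]
```

View pics/p3.png

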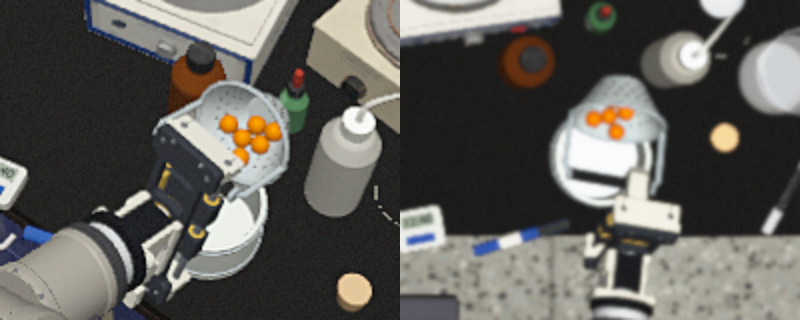

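All six balls are still in the basket, at top-view (394,220), and the lip is over the jar's far half. I'll tilt a bit further.

```bash
python3 - <<'E'
from h import *
gd((.434,-.384,.19),-100,77)
E
```

```text
delta [ 0.     -0.0067 -0.003 ] [ 7.37 -0.59 -0.74] n 0.11698466717433212 0.6943002765736574
```

>>> apply_moves(plan=[[0,-0.002,-0.001,2.4,0,0,1],[0,-0.004,-0.002,5,0,0,1],[0,-0.0067,-0.003,7.4,-0.3,-0.5,1],[0,-0.0067,-0.003,7.4,-0.3,-0.5,1],[0,-0.0067,-0.003,7.4,-0.3,-0.5,1]])

```text
time: 7.28
tool_pos: [0.4426, -0.3856, 0.1907]
tool_rot: [-0.223, 0.002, -1.741]
contact_force: [0.7, 0.0, -1.2]
opening: 0.0147
```

```bash
cat >> h.py <<'E'
def balls():
    for n in('scene','top','wrist'):
        im=cams.read_camera(n); h=cv2.cvtColor(im,cv2.COLOR_BGR2HSV); m=cv2.inRange(h,(5,180,150),(20,255,255)); k,_,s,c=cv2.connectedComponentsWithStats(m); print(n,[(int(s[i,4]),c[i].round().tolist()) for i in range(1,k) if s[i,4]>8])
E
python3 - <<'E'
from h import *
st(); balls();gd((.428,-.383,.188),-100,83)
E
```

```text
t 7.275 p [ 0.4426 -0.3856  0.1907] rpy [-1.279e+01  9.000e-02 -9.975e+01] q [-1.37  0.62  2.23  1.87  1.25 -2.85] F [ 0.7  0.  -1.2] M [0.08 0.99 0.02] o 0.0147
scene [(91, [378.0, 300.0]), (19, [363.0, 311.0])]
top [(9, [403.0, 232.0]), (14, [376.0, 240.0]), (21, [394.0, 247.0]), (12, [389.0, 256.0])]
wrist [(1287, [112.0, 208.0])]
delta [-0.0001 -0.0058 -0.0052] [ 5.74 -0.02 -0.25] n 0.12496365832736421 0.5371250211702662
```

Wrist force dropped by about 1.5 N and the balls show only inside the jar. Righting the basket.

```bash
python3 - <<'E'
from h import *
gd((.438,-.385,.225),-100,35)
E
```

```text
delta [ 0.0002 -0.0061  0.0269] [-42.26   0.08  -0.24] n 0.4415861415908604 3.949419203203521
```

>>> apply_moves(plan=[[0,0,0.008,-8,0,0,1],[0,-0.003,0.016,-17,0,0,1],[0,-0.005,0.022,-26,0,0,1],[0,-0.006,0.027,-34,0,0,1],[0,-0.006,0.027,-42,0,0,1]])

```text
time: 8.05
tool_pos: [0.4439, -0.3808, 0.2163]
tool_rot: [-0.892, 0.015, -1.728]
contact_force: [0.5, 0.4, -1.7]
opening: 0.0146
```

```bash
python3 - <<'E'
from h import *
st(); gd((.438,-.36,.27),-100,0)
E
```

```text
t 8.05 p [ 0.4439 -0.3808  0.2163] rpy [-51.09   0.87 -99.  ] q [-1.13  0.28  1.89  0.87  0.76 -1.55] F [ 0.5  0.4 -1.7] M [0.05 0.71 0.05] o 0.0146
delta [-0.0204 -0.041   0.0215] [-38.91   0.66  -1.18] n 0.809362742302811 3.6382064035624464
```

>>> apply_moves(plan=[[-0.003,-0.01,0.006,-8,0,0,1],[-0.006,-0.018,0.011,-16,0.2,0,1],[-0.012,-0.026,0.016,-25,0.4,-0.5,1],[-0.017,-0.035,0.02,-33,0.6,-1,1],[-0.02,-0.041,0.0215,-39,0.7,-1.2,1]])

```text
time: 8.68
tool_pos: [0.4384, -0.3601, 0.2621]
tool_rot: [-1.572, -0.0, -1.745]
contact_force: [0.5, -0.3, -2.7]
opening: 0.0147
```

```bash
python3 - <<'E'
from h import *
st()
ims=[cams.read_camera(n) for n in('scene','top','wrist')]
t=ims[1][205:270,350:430];s=ims[0][150:350,220:420]
cv2.imwrite('pics/p4.png',np.hstack([cv2.resize(s,(400,400)),cv2.resize(t,(400,400))]))
cv2.imwrite('pics/w4.png',ims[2])
E
```

```text
t 8.675 p [ 0.4384 -0.3601  0.2621] rpy [ -90.07   -0.   -100.  ] q [-0.82  0.4   1.36 -0.    1.38 -0.65] F [ 0.5 -0.3 -2.7] M [-0.14  0.08  0.01] o 0.0147
```

View pics/p4.png

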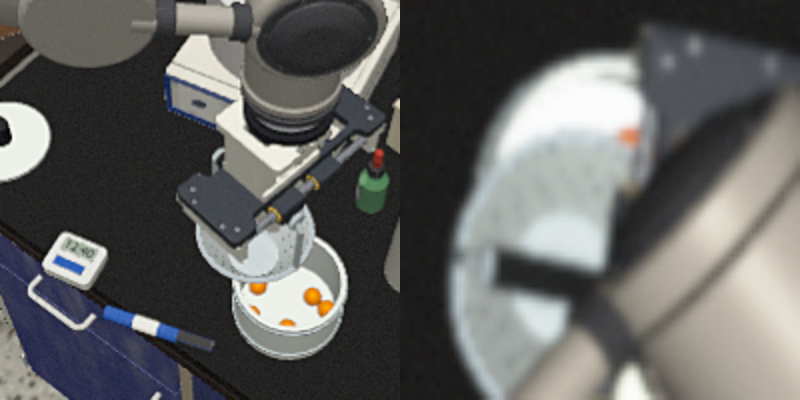

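The basket looks empty and the balls lie in the jar; I'll count them later. Next, the hook.

```bash
python3 - <<'E'
from h import *
gd((.520,.070,.29),-81)
E
```

```text
delta [-0.4377 -0.0206  0.0059] [ -0.19 -18.91  -0.08] n 7.011377311038674 1.7669897783449802
```

>>> apply_moves(plan=[[-0.03,-0.004,0.0004,0,-2,0,1],[-0.08,-0.01,0.001,0,-4,0,1],[-0.135,-0.015,0.002,0,-6,0,1],[-0.19,-0.02,0.0025,0,-9,0,1],[-0.245,-0.0206,0.0033,0,-11,0,1]])

```text
time: 9.45
tool_pos: [0.4832, -0.1185, 0.2819]
tool_rot: [-1.567, 0.002, -1.553]
contact_force: [0.3, 1.2, -2.3]
opening: 0.0147
```

```bash
python3 - <<'E'
from h import *
gd((.520,.070,.29),-81)
E
```

```text
delta [-0.1879  0.0005  0.04  ] [-0.25 -8.01 -0.1 ] n 3.073106614031944 0.7489555456300465
```

>>> apply_moves(plan=[[-0.055,0,0.012,0,-2.5,0,1],[-0.105,0,0.023,0,-5,0,1],[-0.15,0,0.032,0,-7,0,1],[-0.178,0,0.038,0,-8,0,1],[-0.188,0.0005,0.04,0,-8,0,1]])

```text
time: 10.07
tool_pos: [0.5199, 0.0697, 0.2813]
tool_rot: [-1.568, 0.002, -1.413]
contact_force: [-0.3, 0.0, -1.7]
opening: 0.0147
```

```bash
python3 - <<'E'
from h import *
st(); s=robot.observe(); np.save('pose5.npy',np.r_[s['tool_pos'],s['tool_rot']])
ims=[cams.read_camera(n) for n in('wrist','scene','top')]
for n,i in zip('wst',ims): cv2.imwrite(f'pics/{n}5.png',i)
z=lambda im,k:cv2.resize(im,None,fx=k,fy=k,interpolation=cv2.INTER_CUBIC)
W=ims[0]; S=z(ims[1][70:170,200:300],3); T=z(ims[2][205:270,350:430],3)
b=np.zeros((600,640,3),np.uint8); b[:300]=W[:300]; b[300:,:300]=S; b[300:300+T.shape[0],310:310+T.shape[1]]=T
cv2.imwrite('pics/c5.png',b)
pose=(s['tool_pos'],s['tool_rot']);print(proj('wrist',(.579,.1077,.252),pose),proj('wrist',(.6017,.111,.236),pose),proj('wrist',(.704,.1295,.25),pose))
E
```

```text
t 10.075 p [0.5199 0.0697 0.2813] rpy [-89.85   0.12 -80.94] q [-0.01  0.31  1.45  0.    1.38 -0.17] F [-0.3  0.  -1.7] M [-0.15  0.06  0.06] o 0.0147
[440.5818941  193.27166862] [469.55812456 186.83656011] [661.20624937 189.2618572 ]
```

View pics/c5.png

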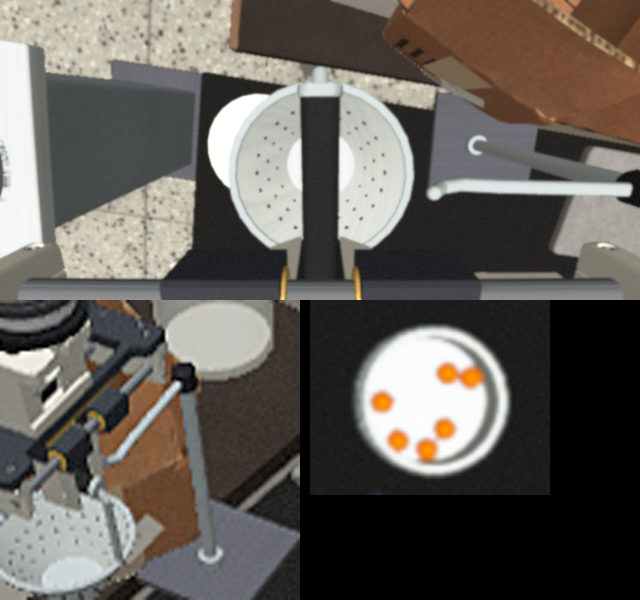

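Wrist view: hook tip at (434,193), rod nearly parallel to the tool's z at row 187, post foot at (478,145). Basket empty with its bar at column 320. The top crop shows six balls in the jar.

```bash
python3 - <<'E'
from h import *
v=np.load('pose5.npy');P=(v[:3],v[3:])
print('tip',plane('wrist',(434,193),.252,P),'foot',plane('wrist',(478.5,145.5),.013,P),'seat',plane('wrist',(470,186.5),.236,P),'rod',plane('wrist',(600,188),.25,P))
print('bar top', plane('wrist',(320,96),.289,P),plane('wrist',(320,250),.289,P))
# box corner/flap via wrist and top
E
```

```text
tip [0.57538727 0.10727994 0.252     ] foot [0.70857692 0.12587971 0.013     ] seat [0.60190431 0.11124088 0.236     ] rod [0.66804777 0.12445879 0.25      ]
bar top [0.50608263 0.14662097 0.289     ] [0.51653949 0.08086966 0.289     ]
```

```bash
python3 - <<'E'
from h import *
v=np.load('pose5.npy');P=(v[:3],v[3:])
for uv in((430,75),(480,105),(530,122)): print(uv,[plane('wrist',uv,z,P).round(3)[:2].tolist() for z in(0,.1,.15,.2,.25)])
print([plane('top',uv,z).round(3)[:2].tolist() for uv in ((190,150),(190,170),(160,222)) for z in(.0,.1,.2)])
gd((.6054,.0838,.281),-81);gd((.6054,.0838,.244),-81)
E
```

```text
(430, 75) [[0.633, 0.198], [0.603, 0.185], [0.588, 0.179], [0.574, 0.173], [0.559, 0.166]]
(480, 105) [[0.703, 0.174], [0.657, 0.167], [0.634, 0.163], [0.611, 0.16], [0.588, 0.156]]
(530, 122) [[0.772, 0.164], [0.71, 0.16], [0.679, 0.157], [0.648, 0.155], [0.617, 0.152]]
[[0.711, 0.193], [0.696, 0.168], [0.681, 0.143], [0.655, 0.192], [0.643, 0.167], [0.632, 0.142], [0.508, 0.273], [0.507, 0.242], [0.505, 0.212]]
delta [-0.0023  0.0086  0.0867] [-0.11 -0.04 -0.07] n 1.3942776304445745 0.012466501133402374
delta [-0.0023  0.0456  0.0866] [-0.11 -0.04 -0.07] n 1.5665388616177518 0.012466501133402374
```

Where the two views agree, the box edge is at z≈0.1–0.12, below the basket's rim, so it clears. Going over the tip.

>>> apply_moves(plan=[[0,0.005,0.01,0,0,0,1],[-0.001,0.0086,0.03,0,0,0,1],[-0.0015,0.0086,0.055,0,0,0,1],[-0.002,0.0086,0.077,0,0,0,1],[-0.0023,0.0086,0.0867,0,0,0,1]])

```text
time: 10.85
tool_pos: [0.6069, 0.0836, 0.2723]
tool_rot: [-1.569, 0.001, -1.415]
contact_force: [0.6, 0.0, -1.5]
opening: 0.0147
```

>>> apply_moves(plan=[[0,0.005,0,0,0,0,1],[0,0.015,0,0,0,0,1],[0,0.024,0,0,0,0,1],[0,0.03,0,0,0,0,1],[0,0.033,0,0,0,0,1]])

```text
time: 11.48
tool_pos: [0.6056, 0.0846, 0.2398]
tool_rot: [-1.569, 0.001, -1.414]
contact_force: [0.5, -0.5, -1.0]
opening: 0.0144
```

```bash
python3 - <<'E'
from h import *
st(); gd((.6054,.0838,.244),-81)
ims=[cams.read_camera(n) for n in('wrist','scene')]
z=lambda im,k:cv2.resize(im,None,fx=k,fy=k,interpolation=cv2.INTER_CUBIC)
cv2.imwrite('pics/c6.png',np.hstack([z(ims[0][50:270,220:490],1.5)[:330],z(ims[1][70:180,190:310],3)]))
E
```

```text
t 11.475 p [0.6056 0.0846 0.2398] rpy [-8.992e+01  7.000e-02 -8.100e+01] q [ 0.01  0.5   1.27  0.    1.37 -0.14] F [ 0.5 -0.5 -1. ] M [-0.12  0.07 -0.03] o 0.0144
delta [ 0.0008  0.0038 -0.0003] [-0.08 -0.   -0.07] n 0.0620969956219192 0.010103173921661681
```

View pics/c6.png

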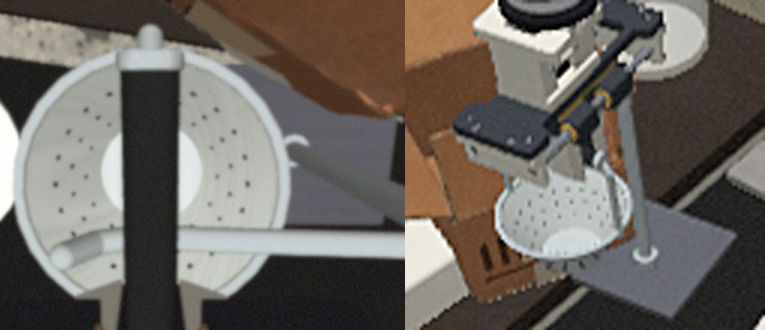

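The rod passes under the bar near its middle (crop row 240), with the tip on the robot side (left) and fingers clear of the rod. Lowering and releasing.

>>> apply_moves(plan=[[0,0.002,0,0,0,0,1],[0,0.004,0,0,0,0,1],[0,0.005,0,0,0,0,1],[0,0.0055,0,0,0,0,1],[0,0.0055,0,0,0,0,1]])

```text
time: 12.2
tool_pos: [0.6061, 0.0845, 0.2354]
tool_rot: [-1.568, 0.001, -1.414]
contact_force: [-0.9, -0.5, 4.3]
opening: 0.015
```

>>> apply_moves(plan=[[0,0,0,0,0,0,0.6],[0,0,0,0,0,0,0.5],[0,0,0,0,0,0,0.4],[0,0,0,0,0,0,0.3],[0,0,0,0,0,0,0.2]])

```text
time: 12.82
tool_pos: [0.6058, 0.0846, 0.2346]
tool_rot: [-1.569, 0.001, -1.414]
contact_force: [0.6, -0.1, 0.0]
opening: 0.0358
```

```bash
python3 - <<'E'
from h import *
st()
ims=[cams.read_camera(n) for n in('wrist','scene')]
z=lambda im,k:cv2.resize(im,None,fx=k,fy=k,interpolation=cv2.INTER_CUBIC)
cv2.imwrite('pics/c7.png',np.hstack([z(ims[0][50:270,220:490],1.5)[:330],z(ims[1][70:180,190:310],3)]))
E
```

```text
t 12.825 p [0.6058 0.0846 0.2346] rpy [-8.99e+01  7.00e-02 -8.10e+01] q [ 0.01  0.5   1.28  0.    1.36 -0.14] F [ 0.6 -0.1  0. ] M [-0.1   0.05 -0.03] o 0.0358
```

View pics/c7.png

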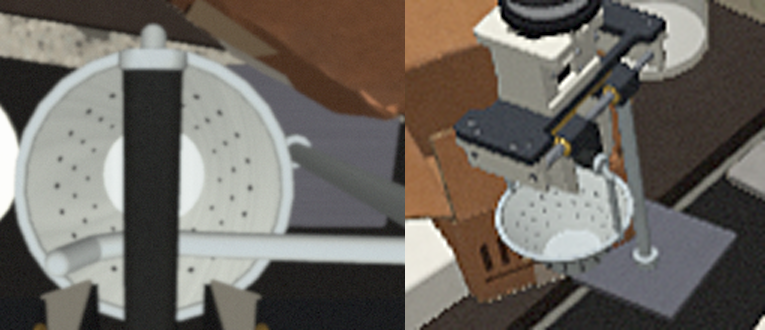

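Basket hangs freely on the seat, fingers clear, contact force zero. Retreating straight up.

>>> apply_moves(plan=[[0,-0.008,0,0,0,0,0.2],[0,-0.025,0,0,0,0,0.2],[0,-0.05,0,0,0,0,0.2],[0,-0.08,0,0,0,0,0.2],[0,-0.095,0,0,0,0,0.2]])

```text
time: 13.55
tool_pos: [0.6061, 0.0845, 0.3321]
tool_rot: [-1.566, 0.001, -1.414]
contact_force: [0.0, 0.1, 0.8]
opening: 0.0367
```

```bash
python3 - <<'E'
from h import *
st(); delta((.444,.03,.30),-81); delta((.415,.078,.26),-170)
E
```

```text
t 13.55 p [0.6061 0.0845 0.3321] rpy [-8.97e+01  4.00e-02 -8.10e+01] q [ 0.01  0.46  1.09  0.    1.59 -0.14] F [0.  0.1 0.8] M [-0.06  0.02 -0.02] o 0.0367
delta [ 0.0285  0.0312 -0.1688] [-0.3   0.   -0.04] n 2.7839083825477635 0.027934026570878987
delta [-0.0234  0.0711 -0.1901] [-0.2  89.   -0.26] n 3.2692736688623385 8.317898473148908
```

```bash
python3 - <<'E'
from h import *
delta((.444,.078,.24),10)
E
```

```text
delta [-0.0189  0.0912 -0.1616] [ -0.26 -91.     0.2 ] n 2.98435381891245 8.504604304805143
```

>>> apply_moves(plan=[[-0.003,0,-0.035,0,-8,0,-0.5],[-0.007,0,-0.075,0,-18,0,-1],[-0.012,0.01,-0.115,0,-28,0,-1],[-0.017,0.03,-0.145,0,-38,0,-1],[-0.019,0.05,-0.161,0,-48,0,-1]])

```text
time: 14.18
tool_pos: [0.4422, 0.0782, 0.2792]
tool_rot: [-1.568, -0.001, -0.57]
contact_force: [0.1, 0.4, 0.1]
opening: 0.0828
```

```bash
python3 - <<'E'
from h import *
st(); delta((.444,.078,.24),10)
E
```

```text
t 14.175 p [0.4422 0.0782 0.2792] rpy [-8.986e+01 -6.000e-02 -3.266e+01] q [ 0.    0.17  1.64  0.    1.33 -1.  ] F [0.1 0.4 0.1] M [-0.02 -0.01  0.03] o 0.0828
delta [0.0016 0.0392 0.0007] [ -0.11 -42.66   0.11] n 0.6276627245671268 3.9872861565743554
```

>>> apply_moves(plan=[[0,0.01,0,0,-10,0,-1],[0.001,0.02,0,0,-20,0,-1],[0.001,0.03,0,0,-30,0,-1],[0.0016,0.039,0.0007,0,-40,0,-1],[0.0016,0.039,0.0007,0,-42.7,0,-1]])

```text
time: 14.8
tool_pos: [0.4451, 0.0779, 0.2397]
tool_rot: [-1.569, -0.0, 0.172]
contact_force: [0.7, -0.3, 0.5]
opening: 0.092
```

```bash
python3 - <<'E'
from h import *
np.set_printoptions(precision=4,suppress=True)
st(); s=robot.observe();P=(s['tool_pos'],s['tool_rot'])
ims=[cams.read_camera(n) for n in('wrist','scene','top')]
w=ims[0]
m=cv2.inRange(w,(165,165,165),(255,255,255))
for c in cv2.findContours(m,cv2.RETR_EXTERNAL,cv2.CHAIN_APPROX_NONE)[0]:
    if cv2.contourArea(c)>3000: e=cv2.fitEllipse(cv2.convexHull(c)); print(e,plane('wrist',e[0],.016,P))
m=cv2.inRange(ims[2],(165,165,165),(255,255,255))
for c in cv2.findContours(m,cv2.RETR_EXTERNAL,cv2.CHAIN_APPROX_NONE)[0]:
    x,y,a,b=cv2.boundingRect(c)
    if 350<x<400 and cv2.contourArea(c)>500: e=cv2.fitEllipse(cv2.convexHull(c)); print('jar',e,plane('top',e[0],.08))
z=lambda im,k:cv2.resize(im,None,fx=k,fy=k,interpolation=cv2.INTER_CUBIC)
b=np.zeros((600,640,3),np.uint8);b[:400]=w;b[400:,:240]=z(ims[1][100:200,190:310],2);T=z(ims[2][205:270,350:430],3);b[400:595,250:490]=T
cv2.imwrite('pics/c8.png',b)
E
```

```text
t 14.8 p [0.4451 0.0779 0.2397] rpy [-89.92  -0.01   9.86] q [ 0.    0.21  1.71  0.    1.23 -1.74] F [ 0.7 -0.3  0.5] M [ 0.02  0.04 -0.01] o 0.092
((557.7255249023438, 247.5954132080078), (160.0913848876953, 192.98202514648438), 15.364886283874512) [0.4848 0.379  0.016 ]
((321.5741882324219, 169.5979766845703), (112.76101684570312, 114.4791488647461), 86.22299194335938) [0.4394 0.0785 0.016 ]
((146.53895568847656, 70.73219299316406), (65.06519317626953, 80.13150787353516), 102.22087097167969) [ 0.3672 -0.1195  0.016 ]
jar ((390.9264831542969, 238.08128356933594), (48.326541900634766, 48.630943298339844), 21.015283584594727) [ 0.4727 -0.3618  0.08  ]
jar ((429.06292724609375, 102.3621597290039), (95.61158752441406, 122.04031372070312), 6.970686912536621) [ 0.8384 -0.4642  0.08  ]
```

View pics/c8.png

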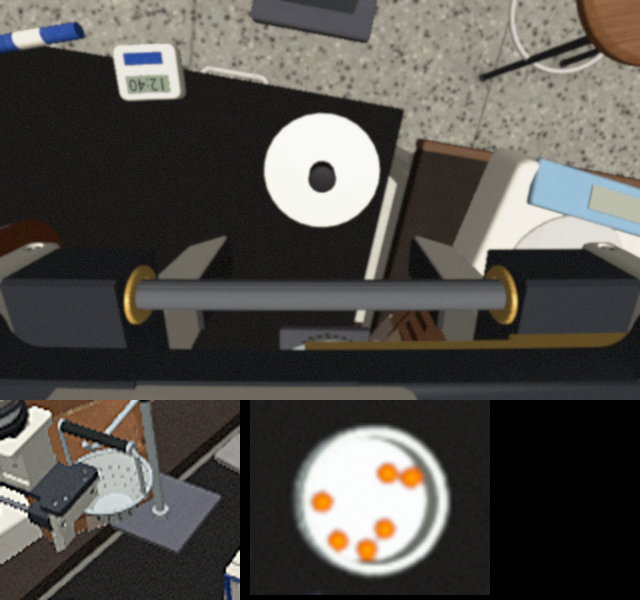

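Wrist view: lid at (322,170), knob at (322,177), clear all round; basket hanging; six balls in the jar.

```bash
python3 - <<'E'
from h import *
s=robot.observe();P=(s['tool_pos'],s['tool_rot'])
print(plane('wrist',(322,177.5),.05,P)); delta((.442,.0785,.032),10)
E
```

```text
[0.44187054 0.07915393 0.05      ]
delta [-0.0037  0.2084  0.0009] [-0.07 -0.36  0.1 ] n 3.334359001087908 0.0350913564858261
```

>>> apply_moves(plan=[[-0.003,0.05,0.001,0,0,0,-0.3],[-0.003,0.11,0.001,0,0,0,-0.3],[-0.003,0.165,0.001,0,0,0,-0.3],[-0.003,0.195,0.001,0,0,0,-0.3],[-0.003,0.2075,0.001,0,0,0,-0.3]])

```text
time: 15.58
tool_pos: [0.4421, 0.0787, 0.0316]
tool_rot: [-1.569, 0.0, 0.168]
contact_force: [0.1, -0.4, 0.2]
opening: 0.0595
```

>>> apply_moves(plan=[[0,0,0,0,0,0,0.5],[0,0,0,0,0,0,1],[0,0,0,0,0,0,1],[0,0,0,0,0,0,1],[0,0,0,0,0,0,1]], squeeze=35)

```text
time: 16.2
tool_pos: [0.4435, 0.0788, 0.0339]
tool_rot: [-1.57, -0.004, 0.169]
contact_force: [-1.4, 0.5, 7.1]
opening: 0.0294
```

>>> apply_moves(plan=[[0,0,0,0,0,0,1],[0,-0.005,0,0,0,0,1],[0,-0.03,0,0,0,0,1],[0,-0.07,0,0,0,0,1],[0,-0.11,0,0,0,0,1]])

```text
time: 16.82
tool_pos: [0.442, 0.0785, 0.1439]
tool_rot: [-1.569, -0.001, 0.169]
contact_force: [1.1, -0.2, -2.6]
opening: 0.0293
```

```bash
python3 - <<'E'
from h import *
st(); delta((.40,-.15,.25),-10)
E
```

```text
t 16.825 p [0.442  0.0785 0.1439] rpy [-8.993e+01 -4.000e-02  9.690e+00] q [ 0.    0.31  1.86  0.    0.97 -1.74] F [ 1.1 -0.2 -2.6] M [ 0.09 -0.03  0.01] o 0.0293
delta [-0.0798 -0.1064 -0.218 ] [-0.08 19.69  0.03] n 4.0861711564604954 1.8405278961120624
```

```bash
python3 - <<'E'
from h import *
from scipy.optimize import least_squares
s=robot.observe();P=(s['tool_pos'],s['tool_rot']); im=cams.read_camera('wrist'); cv2.imwrite('pics/w9.png',im)
m=cv2.inRange(im[:260],(150,150,150),(255,255,255)); 
k,l,sx,c=cv2.connectedComponentsWithStats(m)
i=max(range(1,k),key=lambda i:sx[i,4]*(250<c[i][0]<390)); print(sx[i],c[i])
ys,xs=np.nonzero(l==i)
zt=P[0][2]+.008-.036+.016-.003
E=[]
for x in range(sx[i,0]+3,sx[i,0]+sx[i,2]-3,4):
    y=ys[xs==x].min(); E.append(plane('wrist',(x,y),zt,P)[:2])
E=np.array(E); r=least_squares(lambda q:np.hypot(*(E-q[:2]).T)-q[2],[*P[0][:2],.065],loss='soft_l1',f_scale=.001)
print(r.x,r.x[:2]-P[0][:2],np.abs(r.fun).max(),len(E)); r2=least_squares(lambda q:np.hypot(*(E-q[:2]).T)-.065,[*P[0][:2]],loss='soft_l1',f_scale=.001);print(r2.x-P[0][:2])
delta((.41,-.15,.20),-12)
E
```

```text
[  201   129   240   120 21495] [320.22358688 194.75705978]
[0.4399036  0.07782606 0.06286955] [-0.00211424 -0.00066517] 0.00043223131978516183 59
[ 0.00027849 -0.0002382 ]
delta [-0.0723 -0.0519 -0.2195] [-0.09 21.71  0.51] n 3.7892967713630985 2.0298627955039836
```

Lid is centred in the hand to about 1–2 mm. Carrying it to the jar.

>>> apply_moves(plan=[[-0.01,-0.02,-0.03,0,4,0,1],[-0.028,-0.035,-0.082,0,9,0,1],[-0.045,-0.045,-0.135,0,14,0,1],[-0.062,-0.052,-0.188,0,18,0,1],[-0.072,-0.052,-0.22,0,22,0,1]])

```text
time: 17.5
tool_pos: [0.408, -0.1528, 0.195]
tool_rot: [-1.57, -0.002, -0.219]
contact_force: [0.2, 1.2, -2.8]
opening: 0.0296
```

```bash
python3 - <<'E'
from h import *
st(); delta((.472,-.361,.17),-35)
E
```

```text
t 17.5 p [ 0.408  -0.1528  0.195 ] rpy [-89.93  -0.13 -12.54] q [-0.54  0.22  1.82  0.    1.1  -1.89] F [ 0.2  1.2 -2.8] M [ 0.04 -0.03 -0.05] o 0.0296
delta [ 0.1076  0.025  -0.1894] [-0.09 22.46  0.12] n 3.5075211099192525 2.0987801795060457
```

>>> apply_moves(plan=[[0.028,0.005,-0.05,0,6,0,1],[0.058,0.012,-0.102,0,12,0,1],[0.085,0.018,-0.15,0,18,0,1],[0.102,0.024,-0.18,0,21,0,1],[0.1076,0.025,-0.1894,0,22.5,0,1]])

```text
time: 18.12
tool_pos: [0.473, -0.3598, 0.1679]
tool_rot: [-1.568, 0.001, -0.61]
contact_force: [-0.4, 0.0, -2.7]
opening: 0.0292
```

```bash
python3 - <<'E'
from h import *
st(); s=robot.observe(); np.save('pose10.npy',np.r_[s['tool_pos'],s['tool_rot']]); delta((.4725,-.3615,.12),-35)
ims=[cams.read_camera(n) for n in('wrist','scene','top')]
for n,i in zip('wst',ims): cv2.imwrite(f'pics/{n}10.png',i)
z=lambda im,k:cv2.resize(im,None,fx=k,fy=k,interpolation=cv2.INTER_CUBIC)
cv2.imwrite('pics/c10.png',np.hstack([ims[0][60:400,150:490],z(ims[1][200:340,300:440],340/140)]))
E
```

```text
t 18.125 p [ 0.473  -0.3598  0.1679] rpy [-8.986e+01  8.000e-02 -3.496e+01] q [-0.78  0.53  1.43  0.    1.19 -1.74] F [-0.4  0.  -2.7] M [0.01 0.03 0.02] o 0.0292
delta [ 0.0007  0.0479 -0.0018] [-0.14  0.04 -0.08] n 0.7675700607591136 0.015534019659548084
```

View pics/c10.png

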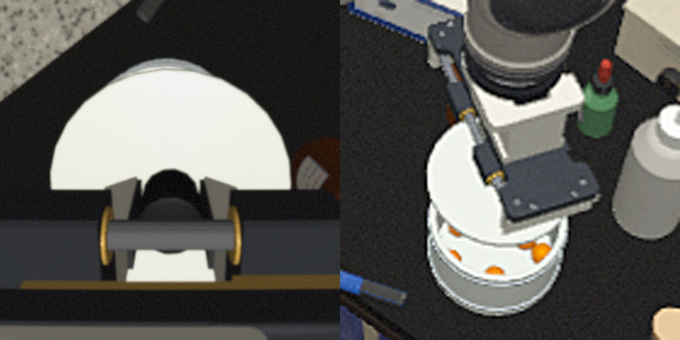

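In the wrist view the jar's near rim peeks out evenly around the lid. The scene view shows the lid above the jar with the balls inside. Descending.

>>> apply_moves(plan=[[0.0005,0.02,-0.001,0,0,0,1],[0.0007,0.04,-0.0018,0,0,0,1],[0.0007,0.048,-0.0018,0,0,0,1],[0.0007,0.053,-0.0018,0,0,0,1],[0.0007,0.056,-0.0018,0,0,0,1]])

```text
time: 18.9
tool_pos: [0.4733, -0.3601, 0.1139]
tool_rot: [-1.569, -0.002, -0.607]
contact_force: [0.3, 0.1, -2.2]
opening: 0.0295
```

>>> apply_moves(plan=[[0,0.002,0,0,0,0,1],[0,0.004,0,0,0,0,1],[0,0.006,0,0,0,0,1],[0,0.007,0,0,0,0,1],[0,0.007,0,0,0,0,1]])

```text
time: 19.52
tool_pos: [0.4731, -0.3603, 0.1063]
tool_rot: [-1.569, -0.001, -0.607]
contact_force: [0.7, -0.6, -2.7]
opening: 0.029
```

```bash
python3 - <<'E'
from h import *
st()
E
```

```text
t 19.525 p [ 0.4731 -0.3603  0.1063] rpy [-8.987e+01 -3.000e-02 -3.481e+01] q [-0.78  0.59  1.5   0.    1.05 -1.75] F [ 0.7 -0.6 -2.7] M [-0.02  0.03 -0.02] o 0.029
```

>>> apply_moves(plan=[[0,0.001,0,0,0,0,1],[0,0.002,0,0,0,0,1],[0,0.0025,0,0,0,0,1],[0,0.0025,0,0,0,0,1],[0,0.0025,0,0,0,0,1]])

```text
time: 20.15
tool_pos: [0.4732, -0.3604, 0.1059]
tool_rot: [-1.569, -0.002, -0.607]
contact_force: [-4.3, 4.6, 10.4]
opening: 0.0296
```

```bash
python3 - <<'E'
from h import *
st()
E
```

```text
t 20.15 p [ 0.4732 -0.3604  0.1059] rpy [-89.9   -0.12 -34.8 ] q [-0.78  0.59  1.5   0.    1.05 -1.75] F [-4.3  4.6 10.4] M [ 0.5   0.61 -0.05] o 0.0296
```

Contact at TCP z 0.1059, exactly the expected seated height (a spigot caught on the rim would be 5–8 mm higher). Releasing.

>>> apply_moves(plan=[[0,0,0,0,0,0,0.3],[0,0,0,0,0,0,0],[0,0,0,0,0,0,-0.2],[0,0,0,0,0,0,-0.3],[0,0,0,0,0,0,-0.3]])

```text
time: 20.78
tool_pos: [0.4731, -0.3603, 0.1037]
tool_rot: [-1.569, -0.001, -0.607]
contact_force: [0.7, -0.0, -0.0]
opening: 0.0591
```

>>> apply_moves(plan=[[0,-0.01,0,0,0,0,-0.3],[0,-0.04,0,0,0,0,-0.3],[0,-0.09,0,0,0,0,-0.3],[0,-0.13,0,0,0,0,-0.3],[-0.03,-0.15,0,0,0,0,-0.3]])

```text
time: 21.4
tool_pos: [0.4492, -0.3444, 0.2569]
tool_rot: [-1.57, -0.006, -0.607]
contact_force: [0.5, 0.1, -0.2]
opening: 0.0596
```

>>> apply_moves(plan=[[-0.02,0,-0.04,0,0,0,-0.3],[-0.03,0,-0.09,0,0,0,-0.3],[-0.04,0,-0.15,0,0,0,-0.3],[-0.04,0,-0.2,0,0,0,-0.3],[-0.04,0,-0.2,0,0,0,-0.3]])

```text
time: 22.02
tool_pos: [0.2989, -0.4872, 0.2537]
tool_rot: [-1.57, -0.001, -0.612]
contact_force: [0.6, 0.4, -0.2]
opening: 0.0596
```

```bash
python3 - <<'E'
from h import *
st()
ims=[cams.read_camera(n) for n in('scene','top')]
cv2.imwrite('pics/s11.png',ims[0]);cv2.imwrite('pics/t11.png',ims[1])
m=cv2.inRange(ims[1],(165,165,165),(255,255,255))
for c in cv2.findContours(m,cv2.RETR_EXTERNAL,cv2.CHAIN_APPROX_NONE)[0]:
    x,y,a,b=cv2.boundingRect(c)
    if 350<x<400 and 190<y and cv2.contourArea(c)>500: e=cv2.fitEllipse(cv2.convexHull(c)); print('lid',e,plane('top',e[0],.088))
z=lambda im,k:cv2.resize(im,None,fx=k,fy=k,interpolation=cv2.INTER_CUBIC)
b=np.zeros((500,800,3),np.uint8)
b[:,:500]=z(ims[0][220:345,300:425],4);b[:300,500:]=z(ims[0][70:170,200:300],3);b[300:,500:780]=z(ims[1][190:290,320:460],2)
cv2.imwrite('pics/c11.png',b)
E
```

```text
t 22.025 p [ 0.2989 -0.4872  0.2537] rpy [-8.993e+01 -7.000e-02 -3.507e+01] q [-1.16  0.42  1.37  0.    1.36 -2.11] F [ 0.6  0.4 -0.2] M [ 0.01 -0.01  0.01] o 0.0596
lid ((390.4941711425781, 237.66494750976562), (49.76605224609375, 49.88121032714844), 82.50992584228516) [ 0.47387242 -0.35951707  0.088     ]
```

The picture limit is reached, so the last checks are numeric: knob height by two views, lid edge in the scene view, basket at the hook and bottles unmoved.

```bash
python3 - <<'E'
from h import *
np.set_printoptions(precision=4,suppress=True)
s=cv2.imread('pics/s11.png');t=cv2.imread('pics/t11.png');s0=cv2.imread('pics/scene0.png');t0=cv2.imread('pics/top0.png')
def knob(im,x0,y0,x1,y1):
    m=(im[y0:y1,x0:x1].max(2)<80).astype(np.uint8);k,l,q,c=cv2.connectedComponentsWithStats(m);i=1+np.argmax(q[1:,4]);return q[i]+[x0,y0,0,0,0],c[i]+[x0,y0]
a=knob(t,376,224,404,252);p=proj('scene',(.4735,-.360,.115)).astype(int);b=knob(s,p[0]-17,p[1]-17,p[0]+17,p[1]+17);print(a,b,p)
# knob silhouette: top pixel row & bottom row in scene vs prediction
X,Y=.4735,-.3600
for dz in(0,.004,.008):
    pts=np.array([proj('scene',(X+.015*np.cos(u),Y+.015*np.sin(u),z+dz)) for u in np.linspace(0,6.28,40) for z in(.096,.124)])
    fl=np.array([proj('scene',(X+.065*np.cos(u),Y+.065*np.sin(u),.088+dz)) for u in np.linspace(0,6.28,60)])
    print(dz,'knob bbox',pts.min(0),pts.max(0),'flange top bbox',fl.min(0),fl.max(0))
g=s.max(2); x=int(X and p[0]); 
m=cv2.inRange(s,(165,165,165),(255,255,255))
for c in cv2.findContours(m,cv2.RETR_EXTERNAL,cv2.CHAIN_APPROX_NONE)[0]:
    if cv2.contourArea(c)>500 and cv2.pointPolygonTest(cv2.convexHull(c),(float(p[0]),float(p[1]+8)),False)>0: q=cv2.boundingRect(c);print('lid white bbox',q,'->',q[0]+q[2],q[1]+q[3],cv2.fitEllipse(cv2.convexHull(c)))
# basket bar dark pixels in scene and top around seat
for n,im in(('scene',s),('top',t)):
    e=[proj(n,(.601+k*-.156,.1115+k*.988,.252)) for k in(-.045,0,.045)]; print(n,'bar pred',np.round(e[0]),np.round(e[1]),np.round(e[2]),[int(im[int(v[1]),int(v[0])].max()) for v in e])
# bottles changes
for nm,(x,y,w,h) in dict(amber=(342,208,32,52),drop=(397,222,20,36),wash=(412,240,42,60)).items():
    d=cv2.absdiff(s[y:y+h,x:x+w],s0[y:y+h,x:x+w]).max(2);print(nm,'changed frac',(d>40).mean())
h=cv2.cvtColor(t,cv2.COLOR_BGR2HSV);print('orange top',int((cv2.inRange(h,(5,180,150),(20,255,255))>0).sum()))
E
```

```text
(array([387, 234,  10,   8,  65]), array([391.6308, 237.5077])) (array([355, 288,  26,   8, 162]), array([368.5   , 291.9259])) [364 279]
0 knob bbox [357.2805 271.4398] [371.708  289.8352] flange top bbox [334.7299 260.2901] [393.1061 312.7317]
0.004 knob bbox [357.3633 270.52  ] [371.8389 288.9758] flange top bbox [334.7423 259.3897] [393.3008 311.923 ]
0.008 knob bbox [357.4466 269.5944] [371.9706 288.1109] flange top bbox [334.7548 258.4838] [393.4967 311.1091]
scene bar pred [253. 121.] [238. 116.] [223. 110.] [38, 45, 50]
top bar pred [216. 178.] [197. 181.] [178. 184.] [101, 36, 38]
amber changed frac 0.3203125
drop changed frac 1.0
wash changed frac 0.37896825396825395
orange top 0
```

The arm blocks the scene view; moving it aside.

```bash
python3 - <<'E'
from h import *
delta((.36,0.05,.28),0)
E
```

```text
delta [-0.2573 -0.0253  0.4725] [ -0.13 -34.87   0.09] n 8.617162038170205 3.2588465336095593
```

>>> apply_moves(plan=[[-0.02,-0.005,0.045,0,-4,0,-0.3],[-0.05,-0.01,0.095,0,-8,0,-0.3],[-0.08,-0.015,0.148,0,-12,0,-0.3],[-0.11,-0.02,0.2,0,-16,0,-0.3],[-0.138,-0.025,0.254,0,-20,0,-0.3]])

```text
time: 22.75
tool_pos: [0.3329, -0.1943, 0.2794]
tool_rot: [-1.569, -0.003, -0.255]
contact_force: [1.8, 0.4, -0.0]
opening: 0.0597
```

```bash
python3 - <<'E'
from h import *
st();delta((.36,0.05,.28),0)
E
```

```text
t 22.75 p [ 0.3329 -0.1943  0.2794] rpy [-89.89  -0.15 -14.59] q [-0.73  0.04  1.79  0.    1.31 -2.05] F [ 1.8  0.4 -0. ] M [-0.01 -0.   -0.05] o 0.0597
delta [-3.530e-02 -2.000e-04  2.432e-01] [ -0.09 -14.59   0.16] n 3.9322939038953146 1.3633652134351766
```

>>> apply_moves(plan=[[-0.008,0,0.055,0,-3,0,-0.3],[-0.016,0,0.11,0,-6,0,-0.3],[-0.025,0,0.165,0,-10,0,-0.3],[-0.032,0,0.22,0,-13,0,-0.3],[-0.035,0,0.243,0,-14.5,0,-0.3]])

```text
time: 23.38
tool_pos: [0.3602, 0.0501, 0.2798]
tool_rot: [-1.569, -0.003, 0.001]
contact_force: [-0.1, -0.4, -0.3]
opening: 0.0598
```

```bash
python3 - <<'E'
from h import *
np.set_printoptions(precision=2,suppress=True)
st(); s=cams.read_camera('scene');t=cams.read_camera('top');cv2.imwrite('pics/s12.png',s);s0=cv2.imread('pics/scene0.png')
def knob(im,x0,y0,x1,y1):
    m=(im[y0:y1,x0:x1].max(2)<80).astype(np.uint8);k,l,q,c=cv2.connectedComponentsWithStats(m);i=1+np.argmax(q[1:,4]);x,y,w,h,_=q[i];return x+x0,y+y0,x+x0+w,y+y0+h
print('scene knob',knob(s,347,262,381,300))
m=cv2.inRange(s,(165,165,165),(255,255,255))
for c in cv2.findContours(m,cv2.RETR_EXTERNAL,cv2.CHAIN_APPROX_NONE)[0]:
    if cv2.contourArea(c)>500 and cv2.pointPolygonTest(cv2.convexHull(c),(364.,295.),False)>0: q=cv2.boundingRect(c);print('lid bbox',q[0],q[1],q[0]+q[2],q[1]+q[3])
for n,im in(('scene',s),('top',t)):
    for k in(-.045,-.02,.02,.045):
        v=proj(n,(.601+k*-.156,.1115+k*.988,.25)); print(n,k,v,int(im[int(v[1]),int(v[0])].max()))
for nm,(x,y,w,h) in dict(amber=(342,208,32,52),drop=(397,222,20,36),wash=(412,240,42,60)).items():
    d=cv2.absdiff(s[y:y+h,x:x+w],s0[y:y+h,x:x+w]).max(2);print(nm,'changed',(d>40).mean())
for nm,im in(('s',s),('t',t)):
    h=cv2.cvtColor(im,cv2.COLOR_BGR2HSV);print('orange',int((cv2.inRange(h,(5,180,150),(20,255,255))>0).sum()))
# vertical profile through lid front edge
print(s[300:328,364].max(1))
E
```

```text
t 23.375 p [0.36 0.05 0.28] rpy [-89.88  -0.16   0.07] q [-0.08 -0.    1.83  0.    1.31 -1.65] F [-0.1 -0.4 -0.3] M [0.04 0.03 0.02] o 0.0598
scene knob (np.int32(359), np.int32(273), np.int32(372), np.int32(291))
lid bbox 336 261 394 318
scene -0.045 [253.08 121.83] 53
scene -0.02 [244.6  118.72] 42
scene 0.02 [231.26 113.82] 42
scene 0.045 [223.05 110.81] 55
top -0.045 [216.43 178.11] 100
top -0.02 [205.8  179.67] 39
top 0.02 [188.85 182.16] 37
top 0.045 [178.3  183.72] 36
amber changed 0.0006009615384615385
drop changed 0.001388888888888889
wash changed 0.002380952380952381
orange 2
orange 0
[240 240 240 241 239 240 241 240 240 240 241 241 244 230 130 193 152 199
 138 144 141 142 146 144 142 140 144 225]
```

```bash
python3 - <<'E'
from h import *
s=cams.read_camera('scene')
for k in(-.03,0,.03):
    print(k,[int(s[int(v[1]),int(v[0])].max()) for v in (proj('scene',(.601+k*-.156+a,.1115+k*.988,.25)) for a in(-.04,-.02,-.012,-.006,0,.006,.012,.02,.04))])
v=[proj('scene',(.601+.04*np.cos(u),.1115+.04*np.sin(u),.15)) for u in np.linspace(-2,1,6)];print([s[int(a[1]),int(a[0])].tolist() for a in v])
print(robot.hand_in())
E
```

```text
-0.03 [173, 150, 20, 43, 46, 116, 130, 129, 128]
0 [128, 165, 31, 48, 45, 135, 132, 124, 129]
0.03 [130, 103, 27, 43, 38, 139, 128, 130, 131]
[[212, 210, 201], [197, 197, 190], [185, 188, 182], [193, 196, 190], [195, 199, 193], [164, 169, 162]]
the job is handed in; nothing more can be done
None
```

The job is done and handed in at about 23.5 s of the 72 s. All six balls are in the jar, the empty basket hangs on the hook, and the lid is on the jar.

- **Balls:** I gripped the basket bar off-centre and tipped it to about 77° over the jar. The pictures after that show six balls in the jar and an empty basket, and no ball is visible outside.
- **Basket:** Contact force was zero after release, and a picture showed it hanging on the hook. At the end the dark bar and grey basket wall were still at the hook seat in the scene view. In the top view three of four bar points matched; the one at the end nearest the robot's right read brighter than the bar.
- **Lid:** It met contact at the expected seated height. The knob and flange edges in the scene view fit a seated lid to about 1.5 px. The lid centre is about 2–3 mm off the earlier jar centre, less than the 5 mm clearance all round.
- **Bottles and jar:** The scene view of all three bottles is unchanged to within 0.3% of pixels, with the arm moved clear. The jar is where it was to within a few millimetres.

Three things fell short or were unexpected. The 12-picture viewing limit was reached, so the final checks after placing the lid are by pixels only. My first numeric check after the lid was blocked by the arm, so I moved the arm aside and repeated it. The forces stayed small: a brief 7 N when gripping the knob and about 13 N of push when seating the lid.

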